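Find the rocking corner of a microscope levelling plate and press its shim flat

ROBOT

A 6-joint arm with a two-finger parallel gripper is mounted at the origin on the work surface. World frame = base frame: x ahead of the robot, y to its left, z up, the work surface at z = 0. Lengths are in m, angles in rad, forces in N, time in s.
With the tool pointing down it reaches from about 0.375 to 0.9 m from the base axis. Payload 3.1 kg.
Tool frame: the origin (TCP) lies at the very end of the fingers, on their centre line; the grasp point (between the pads) lies 19 mm behind it (manip.grasp_offset is the distance from the TCP to the grasp point, in m); y points along the fingers, z is the direction in which the jaws open and shut, and the axes are right-handed (so a half turn about y gives the same grasp; the last joint's range is limited). The gripper opens to 85 mm and grips with 20 to 120 N. Pads are 22 mm wide; open, the fingers measure 114 mm over their backs; the gripper's body (76 mm by 85 mm) begins 54 mm behind the grasp point. The pads swing forward as they close: fully open they stand 13 mm farther back than shut.
Start: joints at [-1.381, 0.527, 1.433, -0, 1.181, -0.178], TCP at [0.225, -0.583, 0.231] pointing down, gripper open.
Joint ranges: [-3.08, 3.08], [-0.75, 2.2], [0.22, 2.44], [-1.43, 4.57], [0, 2.65], [-2.85, 2.85]. Speed limits (rad/s): [2.79, 2.79, 3.14, 3.14, 3.14, 3.14].

INTERFACE

Orientations are given as a unit quaternion [x, y, z, w].
In Python, from station import manip gives the robot as it stands.
- The arm moves only by the tool apply_moves, never from a script. Its argument "motion" is a list of rows, each a list of 5 numbers: the finger opening in mm, from 0 to 85.4, then the shift along the tool's x, y, z in units of 30 mm (1.0 is 30 mm), then the turn about the tool's y in units of 10 degrees (1.0 is 10 degrees). In form: [[fingers, x, y, z, twist], ...]. A call has 1 to 12 rows; each row is the pose to reach, as a shift and turn from the pose commanded when the call began, along the tool's axes at that moment; what a row does not reach only later rows make up. A row lasts 1/8 s, in which the tool goes at most 62.5 mm and 10.7 degrees, less where a joint would pass 70% of its speed; a pose out of reach is approached as far as the arm can. A call with a gripper value outside its range is refused whole. The fingers move at their own pace and stop on an object; "squeeze" is the grip in N (left out, the last holds). Time passes only in rows, so rows that repeat a pose let the fingers close. It gives the time, the measured TCP pose, the force and the opening at its end, in the units of the state.
- manip.sense(): the state, without advancing time (a new reading comes with each control period).
- manip.snapshot(name): name is "scene" or "side" or "wrist"; returns the picture (384x512x3 uint8, red, green, blue); there is no depth.
- manip.get_calibration(name): a dict with "intrinsics" (3x3 intrinsics, pixels), "extrinsics" (4x4, takes a point from camera to world coordinates). Camera axes: x right, y up, looking along -z (the intrinsics and any distortion apply to the point x, -y, -z); pixel columns grow to the right and rows downward; lengths in m; the calibration is good to about 2 mm. A picture is of the moment at which its call begins: read the wrist's pose just before it. get_calibration takes no time and is no camera call; for the wrist camera it gives the pose at the moment of the call.
- manip.sign_off(): hands the job in, once; it reports no verdict.
The state is a dict: "t": time; "q": joint angles; "qd": joint speeds; "tau": joint torques, N m; "tcp_pos": TCP position; "tool_rot": TCP orientation; "force": force on the tool from outside, world axes, zero at the start; "ft_torque": the same for the moment, N m; "finger_gap": opening from 0.0 (shut) to 1.0 (fully open).
Only numpy, scipy, OpenCV 4.12 (cv2) and the standard library are available. Lean on these libraries where they do the work, as an engineer would, in place of code of your own. Each camera call takes 0.05 s, during which the arm holds its last target.

TASK

One corner of the dark levelling plate rocks: press down on the bare corners of the plate, beside the yellow shim buttons, until you find the one that gives. Then press the yellow shim button of that corner down until it lies flat on the plate, and come away. Do not push on the shims of the solid corners, pick nothing up, and leave the bubble level, the flasks and everything else where they stand.

Things in the scene. Friction and masses are not known exactly. Their poses are not given: they have to be found in the camera images.
- stand: the low white stand of the levelling plate, fixed to the table (it turns and shifts between starts); origin on the table top under the centre of the plate, x along the 220 mm side of the plate, y along its 180 mm side, z up
- plate_top (a point): centre of the top face of the dark levelling plate, 220 x 180 x 10 mm with a skirt, top face 48 mm above the table. The plate sits on a sprung pivot under its centre (it cannot slide or turn) and on four hidden rests, one beneath each corner. Three corners are solid (they yield under 1 mm); z is along the normal of the plate
- corner_a (a point): point on the bare top face of the plate near its +x +y corner (in axes of the stand: 96 mm along x and 76 mm along y from the centre, 14 mm in from both edges); the place to press to test this corner; it moves with the plate. The corner that rocks (unseen, changes from start to start) sinks by up to 7 mm, yielding about 1 mm per N, springing back when let go, the opposite one rising
- corner_b (a point): point on the bare top face of the plate near its +x -y corner (in axes of the stand: 96 mm along x and 76 mm along y from the centre, 14 mm in from both edges); the place to press to test this corner; it moves with the plate. The corner that rocks (unseen, changes from start to start) sinks by up to 7 mm, yielding about 1 mm per N, springing back when let go, the opposite one rising
- corner_c (a point): point on the bare top face of the plate near its -x -y corner (in axes of the stand: 96 mm along x and 76 mm along y from the centre, 14 mm in from both edges); the place to press to test this corner; it moves with the plate. The corner that rocks (unseen, changes from start to start) sinks by up to 7 mm, yielding about 1 mm per N, springing back when let go, the opposite one rising
- corner_d (a point): point on the bare top face of the plate near its -x +y corner (in axes of the stand: 96 mm along x and 76 mm along y from the centre, 14 mm in from both edges); the place to press to test this corner; it moves with the plate. The corner that rocks (unseen, changes from start to start) sinks by up to 7 mm, yielding about 1 mm per N, springing back when let go, the opposite one rising
- shim_a_top (a point): centre of the top of the shim button of the +x +y corner: a yellow disc, 24 mm across and 3 mm thick, at 66 mm along x and 52 mm along y from the plate centre; its top is 7.8 mm above the plate when up, 3 mm above it when its disc lies flat on the plate
- shim_b_top (a point): centre of the top of the shim button of the +x -y corner: a yellow disc, 24 mm across and 3 mm thick, at 66 mm along x and 52 mm along y from the plate centre; its top is 7.8 mm above the plate when up, 3 mm above it when its disc lies flat on the plate
- shim_c_top (a point): centre of the top of the shim button of the -x -y corner: a yellow disc, 24 mm across and 3 mm thick, at 66 mm along x and 52 mm along y from the plate centre; its top is 7.8 mm above the plate when up, 3 mm above it when its disc lies flat on the plate
- shim_d_top (a point): centre of the top of the shim button of the -x +y corner: a yellow disc, 24 mm across and 3 mm thick, at 66 mm along x and 52 mm along y from the plate centre; its top is 7.8 mm above the plate when up, 3 mm above it when its disc lies flat on the plate
- shim_a (a joint): how far the shim button of the +x +y corner is pressed in: 0 up, 0.0048 m flat on the plate. It has no spring: it slides with about 1 N of friction and stays where it is left. Pressed flat at the low rest it fills the gap and the corner no longer rocks; over a solid corner the rest blocks it and it cannot go down
- shim_b (a joint): how far the shim button of the +x -y corner is pressed in: 0 up, 0.0048 m flat on the plate. It has no spring: it slides with about 1 N of friction and stays where it is left. Pressed flat at the low rest it fills the gap and the corner no longer rocks; over a solid corner the rest blocks it and it cannot go down
- shim_c (a joint): how far the shim button of the -x -y corner is pressed in: 0 up, 0.0048 m flat on the plate. It has no spring: it slides with about 1 N of friction and stays where it is left. Pressed flat at the low rest it fills the gap and the corner no longer rocks; over a solid corner the rest blocks it and it cannot go down
- shim_d (a joint): how far the shim button of the -x +y corner is pressed in: 0 up, 0.0048 m flat on the plate. It has no spring: it slides with about 1 N of friction and stays where it is left. Pressed flat at the low rest it fills the gap and the corner no longer rocks; over a solid corner the rest blocks it and it cannot go down
- level_mid (a point): a round aluminium bubble level, 42 mm across and 12 mm high, loose on the middle of the plate; point in its middle, 6 mm above its underside
- flask1_mid (a point): a small clear culture flask lying flat, 96 x 50 x 26 mm with an orange screw cap, loose on the table beside the plate; point at its middle, 13 mm up
- flask2_mid (a point): a second such clear flask with an orange cap, loose on the table beside the plate; point at its middle, 13 mm up
- tip_box_mid (a point): a closed blue box, 85 x 120 x 55 mm, loose on the table; point at its middle
- media_bottle_mid (a point): a closed glass bottle, 60 mm across and 130 mm tall, standing loose on the table; point half-way up
- dish_mid (a point): a flat clear round dish, 90 mm across and 16 mm high, loose on the table; point at its middle
- marker_mid (a point): a black marker pen, 12 mm thick and 122 mm long, lying on the table; point at its middle

How it is judged:
On the way, in this order (a step that is already met when the one before it is completed fails the run):
1. the corner that rocks is pressed down by at least 3 mm while all four shims are still up (z of any of corner_a, corner_b, corner_c, corner_d in the frame of stand below 0.0452 m and value of joint each of shim_a, shim_b, shim_c, shim_d below 0.0015 m), for 0.05 s.
2. the shim of that corner is pressed to within 0.8 mm of flat, the other three still up (((value of joint shim_a above 0.004 m and value of joint each of shim_b, shim_c, shim_d below 0.0015 m) or (value of joint shim_b above 0.004 m and value of joint each of shim_a, shim_c, shim_d below 0.0015 m) or (value of joint shim_c above 0.004 m and value of joint each of shim_a, shim_b, shim_d below 0.0015 m) or (value of joint shim_d above 0.004 m and value of joint each of shim_a, shim_b, shim_c below 0.0015 m))), for 0.2 s.
At the end, for the whole second after the job is handed in: The shim of the rocking corner is within 0.8 mm of flat on the plate (pressed in at least 4.0 of 4.8 mm) and the other three are up (within 1.5 mm), the plate is level within 0.012 rad, and the level, flasks, box, bottle, dish and pen are within 20 mm of where they stood (((value of joint shim_a above 0.004 m and value of joint each of shim_b, shim_c, shim_d below 0.0015 m) or (value of joint shim_b above 0.004 m and value of joint each of shim_a, shim_c, shim_d below 0.0015 m) or (value of joint shim_c above 0.004 m and value of joint each of shim_a, shim_b, shim_d below 0.0015 m) or (value of joint shim_d above 0.004 m and value of joint each of shim_a, shim_b, shim_c below 0.0015 m)) and angle between plate_top's own z axis and vertical below 0.012 rad and distance of each of level_mid, flask1_mid, flask2_mid, tip_box_mid, media_bottle_mid, dish_mid, marker_mid from where it was at the start of the episode below 0.02 m); the robot touches nothing.
It fails at once if the shim of a solid corner is pushed (more than 5 N without going down by 1.5 mm) ((contact force between the fingers and shim_a above 5 N and value of joint shim_a below 0.0015 m) or (contact force between the fingers and shim_b above 5 N and value of joint shim_b below 0.0015 m) or (contact force between the fingers and shim_c above 5 N and value of joint shim_c below 0.0015 m) or (contact force between the fingers and shim_d above 5 N and value of joint shim_d below 0.0015 m)).
It fails at once if the level, a flask, the box, bottle, dish or pen is lifted or pushed away by more than 20 mm (distance of any of level_mid, flask1_mid, flask2_mid, tip_box_mid, media_bottle_mid, dish_mid, marker_mid from where it was at the start of the episode above 0.02 m).
It also fails if it takes over 45 s, if anything falls off the work surface, if the arm or the gripper's body presses on something with over 40 N, if the wrist force passes 120 N, or if a joint passes its speed limit or range.

## Working session

There is one attempt and no reset: what is moved stays moved. The work goes in short steps, Python scripts to look and compute and a tool call to move; the robot and the scene stay as the last step left them, time stands still between calls to the robot, and variables do not carry over. Pictures are saved under pics/ and viewed, and the job is handed in when it is done.

Besides the shell and the picture viewer there is one more tool, called after ">>>" as name([rows], argument=value, ...), one row to a line, values as JSON. apply_moves: Moves the arm, as the interface text tells. Its arguments: {"type":"object","properties":{"motion":{"type":"array"},"squeeze":{"type":"number"}},"required":["motion"]}

```bash
ls; mkdir -p pics; python3 - <<'E'
from station import manip
import cv2
s=manip.sense()
print({k:s[k] for k in s})
for n in ["scene","side","wrist"]:
    im=manip.snapshot(n); cv2.imwrite(f"pics/{n}0.png",cv2.cvtColor(im,cv2.COLOR_RGB2BGR))
    c=manip.get_calibration(n); print(n,c)
E
```

```text
pics
{'t': 0.0, 'q': array([-1.38053588e+00,  5.28472821e-01,  1.43389319e+00, -7.83470246e-06,
        1.18139807e+00, -1.78509194e-01]), 'qd': array([ 7.98808681e-04,  6.11802730e-05,  4.67771232e-04, -6.35625115e-04,
       -1.21730833e-03, -1.95293254e-04]), 'tau': array([ 1.26522700e-04, -4.42346013e+01, -1.78023058e+01, -1.05995666e-04,
        8.34646431e-03,  8.56398003e-06]), 'tcp_pos': array([ 0.22517593, -0.58226468,  0.23033243]), 'tool_rot': array([-0.12965027,  0.69588786, -0.69435248,  0.12963613]), 'force': array([ 0.46036139,  0.07988082, -0.7718408 ]), 'ft_torque': array([ 0.04423679,  0.03805111, -0.02631472]), 'finger_gap': 0.9973208300981966}
scene {'intrinsics': array([[392.43463388,   0.        , 250.79541162],
       [  0.        , 392.43463388, 188.26812598],
       [  0.        ,   0.        ,   1.        ]]), 'extrinsics': array([[ 0.32485629, -0.69450564,  0.64197376,  1.42882668],
       [ 0.94573867,  0.2336387 , -0.22581259, -0.30772581],
       [ 0.00683821,  0.68049605,  0.73271984,  1.15490499],
       [ 0.        ,  0.        ,  0.        ,  1.     
[... 178 characters left out ...]
]]), 'extrinsics': array([[-0.97940685,  0.14215587, -0.14336645,  0.31624204],
       [-0.20182888, -0.70776046,  0.6770083 ,  0.81102992],
       [-0.0052284 ,  0.69200206,  0.7218766 ,  0.92781281],
       [ 0.        ,  0.        ,  0.        ,  1.        ]])}
wrist {'intrinsics': array([[326.97649467,   0.        , 266.34311185],
       [  0.        , 326.97649467, 193.68089089],
       [  0.        ,   0.        ,   1.        ]]), 'extrinsics': array([[ 0.35922851,  0.88846811,  0.28562091,  0.29842221],
       [-0.93324759,  0.34263136,  0.10794764, -0.5546719 ],
       [-0.00195464, -0.3053329 ,  0.95224367,  0.37315883],
       [ 0.        ,  0.        ,  0.        ,  1.        ]])}
```

View pics/scene0.png

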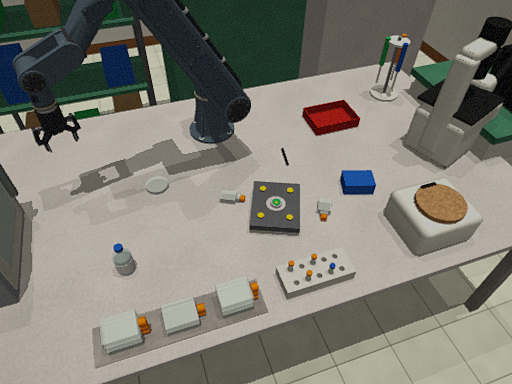

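View pics/side0.png

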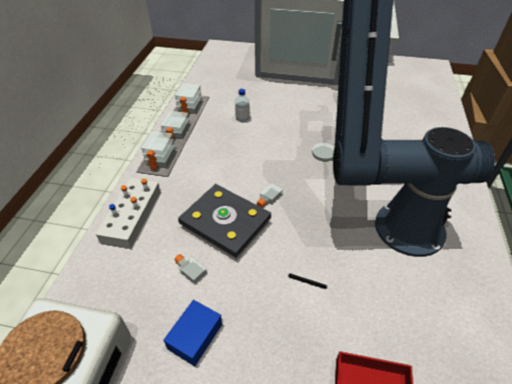

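View pics/wrist0.png

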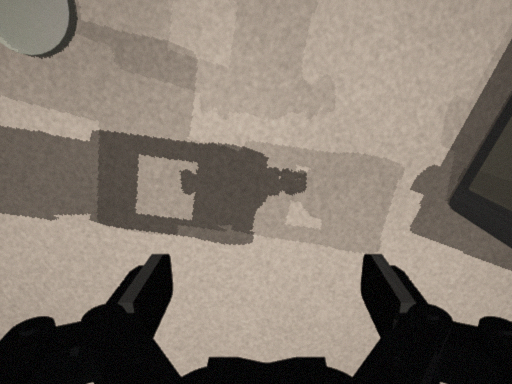

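```bash
cat > h.py <<'E'
import numpy as np, cv2
from station import manip
def ray(name,uv,cal=None):
    c=cal or manip.get_calibration(name); K=c["intrinsics"];E=c["extrinsics"]
    d=np.linalg.inv(K)@np.array([uv[0],uv[1],1.]); d=E[:3,:3]@np.array([d[0],-d[1],-d[2]])
    return E[:3,3],d
def onz(name,uv,z,cal=None):
    o,d=ray(name,uv,cal); return o+d*(z-o[2])/d[2]
def proj(p,cal):
    K=cal["intrinsics"];E=cal["extrinsics"]; q=E[:3,:3].T@(np.asarray(p)-E[:3,3]); q=K@np.array([q[0],-q[1],-q[2]]); return q[:2]/q[2]
def snap(name,fn):
    im=manip.snapshot(name); b=cv2.cvtColor(im,cv2.COLOR_RGB2BGR); cv2.imwrite(fn,b); return b
E
python3 - <<'E'
from h import *
for n,(x0,y0,x1,y1) in dict(scene=(210,160,350,245),side=(165,170,305,300)).items():
    im=cv2.imread(f"pics/{n}0.png")
    h=cv2.cvtColor(im,cv2.COLOR_BGR2HSV)
    m=((h[...,0]>20)&(h[...,0]<32)&(h[...,1]>150)&(h[...,2]>110)).astype(np.uint8)
    k,l,st,c=cv2.connectedComponentsWithStats(m)
    for i in range(1,k):
        if st[i,4]>6 and x0<c[i][0]<x1 and y0<c[i][1]<y1: print(n,c[i],st[i,4],onz(n,c[i],0.0558))
    cv2.imwrite(f"pics/{n}0c.png",cv2.resize(im[y0:y1,x0:x1],None,fx=5,fy=5,interpolation=cv2.INTER_CUBIC)[:600,:800])
E
```

```text
scene [262.56 187.92] 25 [0.47847931 0.074262   0.0558    ]
scene [289.41666667 189.66666667] 24 [0.51968755 0.16822852 0.0558    ]
scene [260.14814815 214.74074074] 27 [0.59950542 0.02066854 0.0558    ]
scene [289.10344828 216.55172414] 29 [0.64054137 0.11623297 0.0558    ]
side [218.      193.90625] 32 [0.59587187 0.02507927 0.0558    ]
side [252.07894737 211.89473684] 38 [0.47544233 0.07698676 0.0558    ]
side [196.1025641  214.48717949] 39 [0.63779388 0.12012462 0.0558    ]
side [230.97826087 234.76086957] 46 [0.51700207 0.17317849 0.0558    ]
```

View pics/scene0c.png

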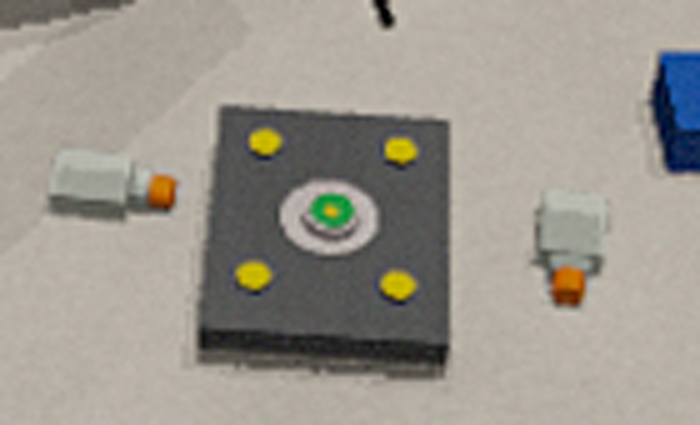

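View pics/side0c.png

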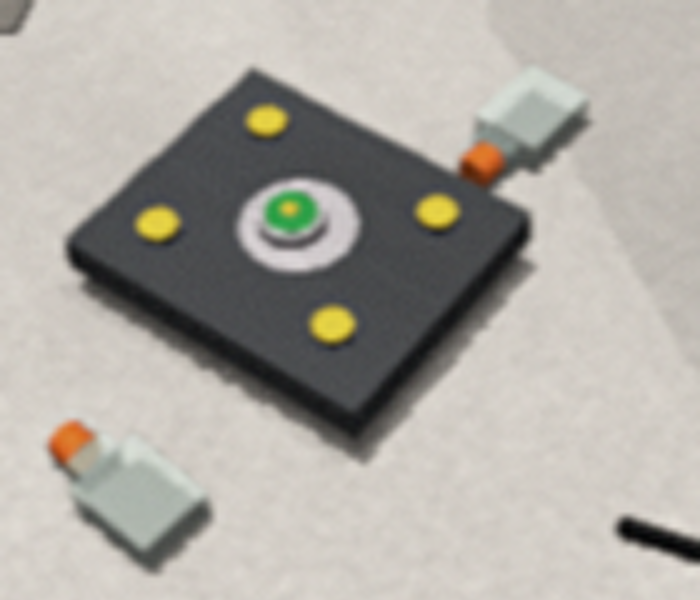

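```bash
cat >> h.py <<'E'
from scipy.spatial.transform import Rotation as R
def tool():
    s=manip.sense(); return s, R.from_quat(s["tool_rot"]).as_matrix()
def units(target):
    s,M=tool(); return M.T@(np.asarray(target)-s["tcp_pos"])/0.03
E
python3 - <<'E'
from h import *
s,M=tool(); print(M.round(3)); print(units([0.5,0.08,0.2]))
print(np.degrees(np.arctan2(M[1],M[0])))
S=np.array([[0.47847931,0.074262],[0.51968755,0.16822852],[0.59950542,0.02066854],[0.64054137,0.11623297]])
D=np.array([[0.47544233,0.07698676],[0.51700207,0.17317849],[0.59587187,0.02507927],[0.63779388,0.12012462]])
for P in(S,D,(S+D)/2):
    c=P.mean(0); dx=(P[2]+P[3]-P[0]-P[1])/2; dy=(P[1]+P[3]-P[0]-P[2])/2
    print(c,np.linalg.norm(dx),np.linalg.norm(dy),np.degrees(np.arctan2(dx[1],dx[0])),np.degrees(np.arctan2(dy[1],dy[0])))
E
```

```text
[[-0.933 -0.     0.361]
 [-0.361  0.002 -0.933]
 [-0.    -1.    -0.002]]
[-16.50268006   1.05235414 -17.29220254]
[-158.86909177  100.7143728   -68.86906428]
[0.55955341 0.09484801] 0.13196111128812252 0.10330305875996436 -23.582944585511036 66.5422708477857
[0.55652754 0.09884229] 0.13153386140921294 0.10433218984329441 -23.515046374500102 66.41702847471669
[0.55804048 0.09684515] 0.13174746322149233 0.10381756229648859 -23.54905052755643 66.47933928314517
```

```bash
python3 - <<'E'
from h import *
print(units([0.534,0.042,0.21]), onz("scene",(122,270),0))
E
```

```text
[-17.10327274   0.71663065 -15.70268118] [ 0.63321981 -0.4832419   0.        ]
```

>>> apply_moves([
  [0,-0.8,0,-0.7,-0.2],
  [0,-2,0.1,-1.8,-0.5],
  [0,-3.5,0.2,-3.2,-0.9],
  [0,-5,0.3,-4.6,-1.4],
  [0,-6.5,0.4,-6,-1.8],
  [0,-8,0.5,-7.4,-2.2],
  [0,-9.5,0.6,-8.7,-2.7],
  [0,-11,0.7,-10,-3.2],
  [0,-12.5,0.7,-11.4,-3.7],
  [0,-14,0.7,-12.8,-4.1],
  [0,-15.5,0.7,-14.2,-4.5],
  [0,-16.5,0.7,-15.2,-4.5],
], squeeze=20)

```text
t: 1.65
tcp_pos: [0.5234, 0.0234, 0.2102]
tool_rot: [0.386, -0.592, 0.592, -0.387]
force: [0.1, -0.7, -0.6]
finger_gap: 0.002
```

>>> apply_moves([
  [0,0,0,0,0],
  [0,0,0,0,0],
])

```text
t: 1.9
tcp_pos: [0.5221, 0.0206, 0.21]
tool_rot: [-0.386, 0.593, -0.592, 0.386]
force: [-0.1, -0.7, 0.5]
finger_gap: 0.004
```

```bash
python3 - <<'E'
from h import *
s,M=tool(); print(s["t"],s["tcp_pos"],s["q"].round(3),s["force"],s["finger_gap"]); print(M.round(3)); print(np.degrees(np.arctan2(M[1],M[0])))
im=snap("wrist","pics/w1.png"); cal=manip.get_calibration("wrist"); print(repr(cal))
h=cv2.cvtColor(im,cv2.COLOR_BGR2HSV)
m=((h[...,0]>20)&(h[...,0]<32)&(h[...,1]>150)&(h[...,2]>110)).astype(np.uint8)
k,l,st,c=cv2.connectedComponentsWithStats(m)
for i in range(1,k):
    if st[i,4]>30: print(c[i],st[i],onz("wrist",c[i],0.0558,cal))
E
```

```text
1.9 [0.52210237 0.02058563 0.2100096 ] [-1.740e-01  4.190e-01  1.711e+00 -1.000e-03  1.013e+00  2.420e-01] [-0.11543202 -0.67328678  0.51237388] 0.0035653752144501963
[[-0.404 -0.001  0.915]
 [-0.915 -0.    -0.404]
 [ 0.001 -1.    -0.001]]
[-113.83792135 -163.82511851  -23.83796035]
{'intrinsics': array([[326.97649467,   0.        , 266.34311185],
       [  0.        , 326.97649467, 193.68089089],
       [  0.        ,   0.        ,   1.        ]]), 'extrinsics': array([[ 0.91362447,  0.38661178,  0.12578417,  0.55416523],
       [-0.40655569,  0.87006301,  0.27875226,  0.09129962],
       [-0.00167125, -0.30581315,  0.95209008,  0.35261453],
       [ 0.        ,  0.        ,  0.        ,  1.        ]])}
[187.89073306  13.70262794] [173   0  30  30 723] [0.51913395 0.17019379 0.0558    ]
[350.60251046  13.37656904] [336   0  30  30 717] [0.63963361 0.11678332 0.0558    ]
[275.90721649  78.93814433] [271  74  11  11  97] [0.56442165 0.09541202 0.0558    ]
[196.60700389 141.29571984] [184 129  26  26 514] [0.47743561 0.07568361 0.0558    ]
[341.84029038 140.88203267] [329 128  27  27 551] [0.5978925  0.02252794 0.0558    ]
```

View pics/w1.png

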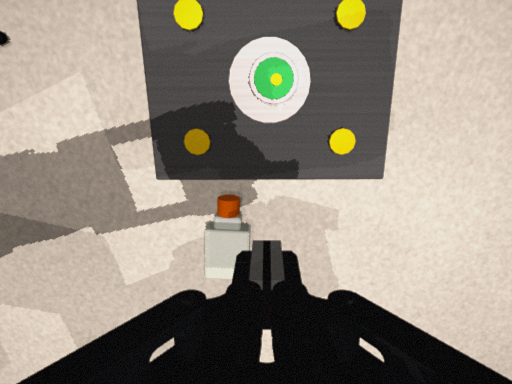

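```bash
cat >> h.py <<'E'
W=np.array([[0.47743561,0.07568361],[0.51913395,0.17019379],[0.5978925,0.02252794],[0.63963361,0.11678332]])
C=W.mean(0); _dx=(W[2]+W[3]-W[0]-W[1]); TH=np.arctan2(_dx[1],_dx[0]); EX=np.array([np.cos(TH),np.sin(TH)]); EY=np.array([-EX[1],EX[0]])
def corner(sx,sy,a=96,b=76): return C+(sx*a*EX+sy*b*EY)/1000
E
python3 - <<'E'
from h import *
print(C,np.degrees(TH))
for sx,sy in [(-1,-1),(1,-1),(1,1),(-1,1)]:
    p=corner(sx,sy); print(sx,sy,p,np.hypot(*p),units([*p,0.053]))
E
```

```text
[0.55852392 0.09629717] -23.85802816223148
-1 -1 [0.43998722 0.06562061] 0.44485370243386796 [-0.28293551  5.23846723 -3.11151454]
1 -1 [ 0.61558091 -0.01203796] 0.6156986050504479 [-0.28931502  5.23304881  3.28847999]
1 1 [0.67706062 0.12697372] 0.6888638502955776 [-5.35597817  5.22986883  3.28342685]
-1 1 [0.50146692 0.20463229] 0.5416118984587587 [-5.34959866  5.23528725 -3.11656768]
```

>>> apply_moves([
  [0,-0.1,1,-1,0],
  [0,-0.28,2.5,-2.5,0],
  [0,-0.28,3.8,-3.1,0],
  [0,-0.28,4.6,-3.1,0],
  [0,-0.28,5.0,-3.1,0],
  [0,-0.28,5.2,-3.1,0],
  [0,-0.28,5.2,-3.1,0],
])

```text
t: 2.82
tcp_pos: [0.4416, 0.0656, 0.0545]
tool_rot: [0.385, -0.593, 0.593, -0.386]
force: [-0.6, -0.4, -0.0]
finger_gap: -0.005
```

>>> apply_moves([
  [0,0,0.05,0,0],
  [0,0,0.1,0,0],
])

```text
t: 3.08
tcp_pos: [0.4415, 0.0661, 0.0518]
tool_rot: [0.385, -0.592, 0.593, -0.386]
force: [0.3, -0.0, 0.9]
finger_gap: -0.0
```

>>> apply_moves([
  [0,0,0.04,0,0],
  [0,0,0.08,0,0],
  [0,0,0.08,0,0],
])

```text
t: 3.45
tcp_pos: [0.441, 0.0662, 0.0489]
tool_rot: [-0.386, 0.593, -0.593, 0.386]
force: [0.7, 0.5, -0.6]
finger_gap: 0.001
```

>>> apply_moves([
  [0,0,0.03,0,0],
  [0,0,0.06,0,0],
  [0,0,0.06,0,0],
])

```text
t: 3.82
tcp_pos: [0.441, 0.0662, 0.0478]
tool_rot: [0.386, -0.592, 0.593, -0.386]
force: [-1.5, 0.5, 7.6]
finger_gap: -0.001
```

>>> apply_moves([
  [0,0,0.03,0,0],
  [0,0,0.03,0,0],
])

```text
t: 4.08
tcp_pos: [0.4411, 0.0662, 0.0476]
tool_rot: [0.386, -0.592, 0.593, -0.386]
force: [-2.5, -0.6, 16.4]
finger_gap: -0.002
```

>>> apply_moves([
  [0,0,-0.5,0,0],
  [0,0,-0.7,1.5,0],
  [0,0,-0.7,3.3,0],
  [0,0,-0.7,5.0,0],
  [0,0,-0.7,6.2,0],
  [0,0,-0.4,6.4,0],
  [0,0,-0.2,6.4,0],
  [0,0,-0.1,6.4,0],
  [0,0,-0.1,6.4,0],
])

```text
t: 5.2
tcp_pos: [0.615, -0.0107, 0.0488]
tool_rot: [-0.387, 0.593, -0.592, 0.385]
force: [-0.0, -0.4, -0.1]
finger_gap: 0.002
```

```bash
python3 - <<'E'
from h import *
print(tool()[0]["tcp_pos"],units([*corner(1,-1),0.048]))
E
```

```text
[ 0.61499847 -0.01071985  0.04880508] [0.03233493 0.02677046 0.03557198]
```

>>> apply_moves([
  [0,0,0.05,0,0],
  [0,0,0.08,0,0],
  [0,0,0.08,0,0],
])

```text
t: 5.58
tcp_pos: [0.6163, -0.0111, 0.0479]
tool_rot: [-0.386, 0.593, -0.592, 0.386]
force: [-1.4, 1.0, 5.8]
finger_gap: -0.0
```

>>> apply_moves([
  [0,0,-0.5,0,0],
  [0,-1.5,-0.7,0,0],
  [0,-3.3,-0.7,0,0],
  [0,-4.7,-0.7,0,0],
  [0,-5.05,-0.4,0,0],
  [0,-5.05,-0.2,0,0],
  [0,-5.05,-0.08,0,0],
  [0,-5.05,-0.08,0,0],
])

```text
t: 6.58
tcp_pos: [0.6772, 0.1255, 0.0487]
tool_rot: [-0.386, 0.593, -0.593, 0.385]
force: [0.1, -0.3, -0.7]
finger_gap: -0.002
```

```bash
python3 - <<'E'
from h import *
print(tool()[0]["tcp_pos"],units([*corner(1,1),0.048]))
E
```

```text
[0.67717651 0.12548743 0.04866541] [-0.04371989  0.02217626 -0.0236258 ]
```

>>> apply_moves([
  [0,0,0.05,0,0],
  [0,0,0.08,0,0],
  [0,0,0.08,0,0],
])

```text
t: 6.95
tcp_pos: [0.678, 0.1267, 0.047]
tool_rot: [0.386, -0.593, 0.593, -0.386]
force: [-0.2, 0.1, 1.4]
finger_gap: 0.0
```

>>> apply_moves([
  [0,0,0.04,0,0],
  [0,0,0.07,0,0],
  [0,0,0.07,0,0],
])

```text
t: 7.32
tcp_pos: [0.6782, 0.1269, 0.0449]
tool_rot: [0.386, -0.592, 0.593, -0.386]
force: [0.2, -1.2, 1.4]
finger_gap: -0.001
```

>>> apply_moves([
  [0,0,0.03,0,0],
  [0,0,0.07,0,0],
  [0,0,0.07,0,0],
  [0,0,0.07,0,0],
])

```text
t: 7.82
tcp_pos: [0.6783, 0.127, 0.0429]
tool_rot: [0.386, -0.592, 0.593, -0.386]
force: [1.2, -1.9, 3.7]
finger_gap: -0.001
```

>>> apply_moves([
  [0,0,-0.5,0,0],
  [0,0.2,-0.9,-0.2,0],
  [0,0.8,-0.9,-1.0,0],
  [0,0.8,-0.7,-1.0,0],
  [0,0.8,-0.6,-1.0,0],
  [0,0.8,-0.6,-1.0,0],
])

```text
t: 8.57
tcp_pos: [0.6415, 0.1173, 0.0603]
tool_rot: [0.386, -0.593, 0.593, -0.386]
force: [-0.6, -0.6, 0.7]
finger_gap: -0.003
```

```bash
python3 - <<'E'
from h import *
print(tool()[0]["tcp_pos"],units([*corner(1,1,66,52),0.0558]))
snap("wrist","pics/w2.png")
E
```

```text
[0.64146369 0.1172767  0.06033451] [ 0.02450785  0.15112331 -0.04562664]
```

View pics/w2.png

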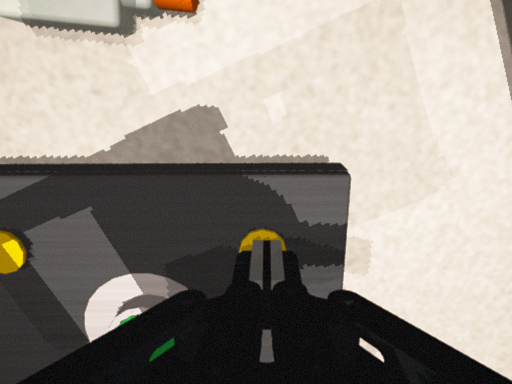

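>>> apply_moves([
  [0,0,0.06,0,0],
  [0,0,0.13,0,0],
  [0,0,0.18,0,0],
  [0,0,0.18,0,0],
])

```text
t: 9.12
tcp_pos: [0.6409, 0.1172, 0.0551]
tool_rot: [0.386, -0.593, 0.593, -0.386]
force: [0.1, 0.1, 0.2]
finger_gap: 0.001
```

>>> apply_moves([
  [0,0,0.03,0,0],
  [0,0,0.06,0,0],
  [0,0,0.06,0,0],
])

```text
t: 9.5
tcp_pos: [0.6409, 0.1172, 0.0534]
tool_rot: [0.386, -0.593, 0.593, -0.386]
force: [1.1, 0.5, 0.6]
finger_gap: 0.004
```

>>> apply_moves([
  [0,0,0.03,0,0],
  [0,0,0.06,0,0],
  [0,0,0.06,0,0],
])

```text
t: 9.88
tcp_pos: [0.6408, 0.1172, 0.0515]
tool_rot: [0.386, -0.593, 0.593, -0.386]
force: [0.8, -0.1, 0.9]
finger_gap: 0.0
```

>>> apply_moves([
  [0,0,0.03,0,0],
  [0,0,0.05,0,0],
  [0,0,0.05,0,0],
])

```text
t: 10.25
tcp_pos: [0.6408, 0.1172, 0.0508]
tool_rot: [0.386, -0.593, 0.593, -0.386]
force: [-0.8, 0.8, 4.7]
finger_gap: -0.003
```

>>> apply_moves([
  [0,0,0.03,0,0],
  [0,0,0.05,0,0],
  [0,0,0.05,0,0],
])

```text
t: 10.62
tcp_pos: [0.6408, 0.1172, 0.0506]
tool_rot: [0.386, -0.592, 0.593, -0.386]
force: [-2.9, -0.9, 12.1]
finger_gap: 0.0
```

>>> apply_moves([
  [0,0,-0.3,0,0],
  [0,0,-0.8,0,0],
  [0,-0.8,-0.8,1.0,0],
  [0,-0.8,-0.2,1.0,0],
  [0,-0.8,0.07,1.0,0],
  [0,-0.8,0.14,1.0,0],
  [0,-0.8,0.14,1.0,0],
])

```text
t: 11.5
tcp_pos: [0.6769, 0.127, 0.0445]
tool_rot: [-0.386, 0.593, -0.592, 0.385]
force: [-0.7, 0.8, 3.3]
finger_gap: 0.003
```

>>> apply_moves([
  [0,0,-0.4,0,0],
  [0,0,-1.0,0,0],
  [0,-0.5,-1.5,0,0],
  [0,1.5,-2.0,0,0],
  [0,3,-2.5,0,0],
  [0,4,-2.5,0,0],
  [0,4.5,-2.5,0,0],
  [0,4.5,-2.5,0,0],
])

```text
t: 12.5
tcp_pos: [0.6234, 0.003, 0.1201]
tool_rot: [0.385, -0.593, 0.593, -0.386]
force: [-0.1, 0.2, -0.1]
finger_gap: 0.003
```

```bash
python3 - <<'E'
from h import *
print(tool()[0]["t"],tool()[0]["tcp_pos"])
im=snap("wrist","pics/w3.png"); cal=manip.get_calibration("wrist")
h=cv2.cvtColor(im,cv2.COLOR_BGR2HSV)
m=((h[...,0]>20)&(h[...,0]<32)&(h[...,1]>150)&(h[...,2]>90)).astype(np.uint8)
k,l,st,c=cv2.connectedComponentsWithStats(m)
for i in range(1,k):
    if st[i,4]>30: print(c[i],st[i],onz("wrist",c[i],0.0558,cal))
E
```

```text
12.5 [0.62338755 0.00298197 0.12008451]
[211.08038147  26.26839237] [ 191    4   41   46 1468] [0.64057757 0.11897132 0.0558    ]
[ 0.81818182 32.04545455] [ 0 23  3 18 44] [0.52911514 0.16528141 0.0558    ]
[113.50943396 118.0754717 ] [106 110  16  17 212] [0.56227415 0.09778002 0.0558    ]
[219.38331573 197.77085533] [202 181  36  35 947] [0.59888712 0.02468139 0.0558    ]
[ 22.32028836 198.93202884] [  4 182  37  35 971] [0.47839465 0.07737195 0.0558    ]
```

View pics/w3.png

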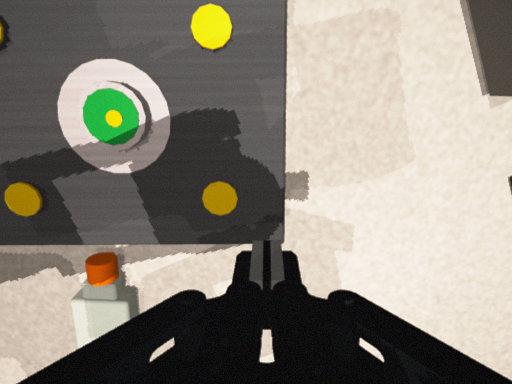

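```bash
python3 - <<'E'
from h import *
for n,(x0,y0,x1,y1) in dict(scene=(210,160,350,245),side=(165,170,305,300)).items():
    im=snap(n,f"pics/{n}1.png")
    for f in (0,1):
        im=cv2.imread(f"pics/{n}{f}.png")
        h=cv2.cvtColor(im,cv2.COLOR_BGR2HSV)
        m=((h[...,0]>20)&(h[...,0]<32)&(h[...,1]>150)&(h[...,2]>80)).astype(np.uint8)
        k,l,st,c=cv2.connectedComponentsWithStats(m)
        for i in range(1,k):
            if st[i,4]>6 and x0<c[i][0]<x1 and y0<c[i][1]<y1: print(n,f,c[i],st[i,4])
    cv2.imwrite(f"pics/{n}1c.png",cv2.resize(im[y0:y1,x0:x1],None,fx=5,fy=5,interpolation=cv2.INTER_CUBIC)[:600,:800])
    cal=manip.get_calibration(n)
    p=corner(1,1,66,52); print("expected shift when flat", proj([*p,.051],cal)-proj([*p,.0558],cal))
E
```

```text
scene 0 [262.5 188. ] 26
scene 0 [289.46153846 189.84615385] 26
scene 0 [260.21428571 214.82142857] 28
scene 0 [289.12903226 216.70967742] 31
scene 1 [289.4  189.76] 25
scene 1 [260.07142857 214.85714286] 28
scene 1 [289.17241379 216.89655172] 29
expected shift when flat [-0.10502237  0.83829287]
side 0 [218.      193.90625] 32
side 0 [252.075 212.05 ] 40
side 0 [196.1025641  214.48717949] 39
side 0 [231.         234.82978723] 47
side 1 [217.94117647 193.76470588] 34
side 1 [251.925 211.95 ] 40
side 1 [196.33333333 214.69230769] 39
side 1 [231.         234.82978723] 47
expected shift when flat [0.18147813 1.03632464]
```

View pics/side1c.png

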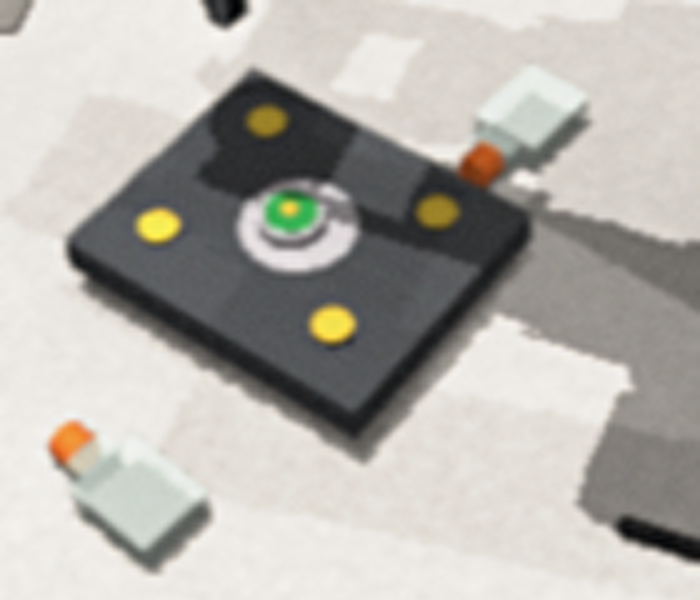

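```bash
python3 - <<'E'
from h import *
print(units([*corner(1,1,66,52),0.065]))
E
```

```text
[-3.65004151  1.81633764 -1.02329412]
```

>>> apply_moves([
  [0,-1.0,0,-0.3,0],
  [0,-2.5,0,-0.8,0],
  [0,-3.5,0.5,-1.02,0],
  [0,-3.66,1.3,-1.02,0],
  [0,-3.66,1.8,-1.02,0],
  [0,-3.66,2.0,-1.02,0],
  [0,-3.66,2.05,-1.02,0],
  [0,-3.66,2.05,-1.02,0],
])

```text
t: 13.65
tcp_pos: [0.6402, 0.1159, 0.0585]
tool_rot: [0.385, -0.593, 0.593, -0.386]
force: [0.4, -0.0, 0.7]
finger_gap: -0.003
```

>>> apply_moves([
  [0,0,0.04,0,0],
  [0,0,0.06,0,0],
  [0,0,0.06,0,0],
])

```text
t: 14.02
tcp_pos: [0.6398, 0.1163, 0.0563]
tool_rot: [0.386, -0.593, 0.593, -0.386]
force: [0.2, -0.4, -0.5]
finger_gap: -0.0
```

>>> apply_moves([
  [0,0,0.03,0,0],
  [0,0,0.05,0,0],
  [0,0,0.05,0,0],
])

```text
t: 14.4
tcp_pos: [0.6396, 0.1164, 0.0545]
tool_rot: [-0.386, 0.593, -0.593, 0.386]
force: [-0.1, -0.1, 0.2]
finger_gap: -0.002
```

>>> apply_moves([
  [0,0,0.03,0,0],
  [0,0,0.06,0,0],
  [0,0,0.06,0,0],
])

```text
t: 14.78
tcp_pos: [0.6399, 0.1163, 0.0528]
tool_rot: [0.386, -0.593, 0.593, -0.386]
force: [-0.2, 1.2, 0.7]
finger_gap: 0.0
```

>>> apply_moves([
  [0,0,0.03,0,0],
  [0,0,0.05,0,0],
  [0,0,0.05,0,0],
])

```text
t: 15.15
tcp_pos: [0.6398, 0.1163, 0.0513]
tool_rot: [0.386, -0.593, 0.593, -0.386]
force: [0.5, 0.2, -0.0]
finger_gap: 0.001
```

```bash
python3 - <<'E'
from h import *
f=[]
for i in range(4):
    im=snap("side",f"pics/side2_{i}.png"); s=manip.sense(); f.append(s["force"]); 
    h=cv2.cvtColor(im,cv2.COLOR_BGR2HSV)
    m=((h[...,0]>20)&(h[...,0]<32)&(h[...,1]>150)&(h[...,2]>80)).astype(np.uint8)
    k,l,st,c=cv2.connectedComponentsWithStats(m)
    print([ (c[j].round(2),st[j,4]) for j in range(1,k) if st[j,4]>6 and 165<c[j][0]<305 and 170<c[j][1]<300], s["tcp_pos"], s["force"])
E
```

```text
[(array([217.86, 193.83]), np.int32(35)), (array([251.98, 211.88]), np.int32(41)), (array([196.72, 216.83]), np.int32(18)), (array([231.12, 234.64]), np.int32(42))] [0.63983767 0.11633831 0.05132302] [-0.11408172  1.03974118  0.6655343 ]
[(array([217.86, 193.83]), np.int32(35)), (array([251.92, 211.95]), np.int32(40)), (array([196.72, 216.83]), np.int32(18)), (array([231.19, 234.58]), np.int32(43))] [0.6397956  0.1163674  0.05132061] [-0.06866865  0.40338525  0.92603117]
[(array([217.94, 193.88]), np.int32(34)), (array([251.92, 211.95]), np.int32(40)), (array([196.72, 216.83]), np.int32(18)), (array([231.12, 234.64]), np.int32(42))] [0.63983131 0.1163391  0.05134461] [-0.39858386  0.00463704 -0.23011262]
[(array([217.91, 193.97]), np.int32(33)), (array([251.92, 211.95]), np.int32(40)), (array([196.59, 216.94]), np.int32(17)), (array([231.12, 234.64]), np.int32(42))] [0.6397845  0.11636975 0.05134151] [ 0.89976426 -0.85571713  0.55547398]
```

>>> apply_moves([
  [0,0,0.02,0,0],
  [0,0,0.05,0,0],
  [0,0,0.05,0,0],
])

```text
t: 15.72
tcp_pos: [0.6398, 0.1163, 0.0508]
tool_rot: [0.386, -0.592, 0.593, -0.386]
force: [-1.6, 0.9, 4.8]
finger_gap: -0.004
```

>>> apply_moves([
  [0,0,0.02,0,0],
  [0,0,0.05,0,0],
  [0,0,0.05,0,0],
])

```text
t: 16.1
tcp_pos: [0.6399, 0.1163, 0.0506]
tool_rot: [0.386, -0.592, 0.593, -0.386]
force: [-2.9, -0.1, 11.7]
finger_gap: 0.0
```

```bash
python3 - <<'E'
from h import *
im=snap("side","pics/side3.png"); s=manip.sense();print(s["tcp_pos"],s["force"])
cv2.imwrite("pics/side3c.png",cv2.resize(im[180:260,170:280],None,fx=7,fy=7,interpolation=cv2.INTER_CUBIC))
E
```

```text
[0.63988557 0.1163164  0.05061822] [-2.45089318 -0.91763456 11.81896521]
```

View pics/side3c.png

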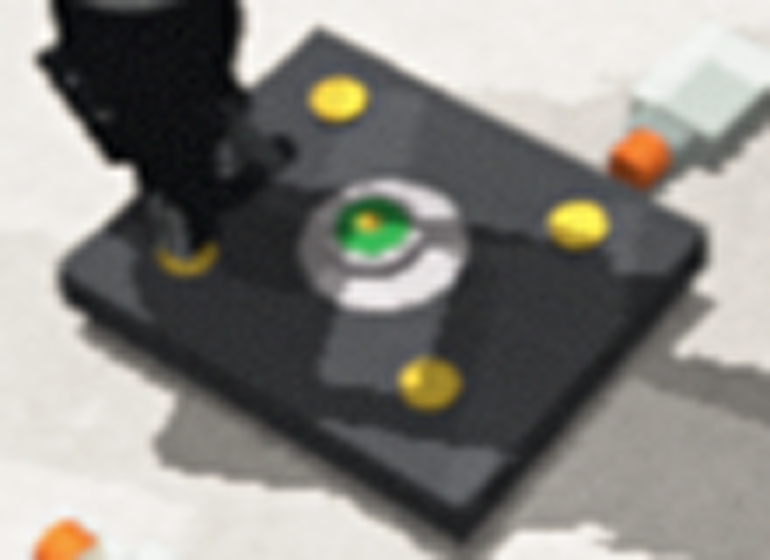

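>>> apply_moves([
  [0,0,-0.05,0,0],
  [0,0,-0.1,0,0],
  [0,0,-0.2,0,0],
  [0,0,-0.6,0,0],
  [0,0.5,-1.2,0,0],
  [0,2.0,-1.9,0.3,0],
  [0,3.4,-2.3,0.8,0],
  [0,3.66,-2.3,1.02,0],
  [0,3.66,-2.3,1.02,0],
  [0,3.66,-2.3,1.02,0],
])

```text
t: 17.4
tcp_pos: [0.6228, 0.0045, 0.1171]
tool_rot: [-0.386, 0.593, -0.592, 0.386]
force: [-0.1, 0.2, -0.3]
finger_gap: 0.004
```

```bash
python3 - <<'E'
from h import *
print(tool()[0]["t"],tool()[0]["tcp_pos"])
im=snap("wrist","pics/w4.png"); cal=manip.get_calibration("wrist")
for n,im in (("wrist",im),("side",snap("side","pics/side4.png")),("scene",snap("scene","pics/scene4.png"))):
  h=cv2.cvtColor(im,cv2.COLOR_BGR2HSV)
  m=((h[...,0]>20)&(h[...,0]<32)&(h[...,1]>150)&(h[...,2]>80)).astype(np.uint8)
  k,l,st,c=cv2.connectedComponentsWithStats(m)
  for i in range(1,k):
    p=onz(n,c[i],0.0558)
    if st[i,4]>6 and np.linalg.norm(p[:2]-C)<.15:
        d=p[:2]-C; print(n,c[i],st[i],p, d@EX,d@EY)
cv2.imwrite("pics/w4c.png",cv2.resize(cv2.imread("pics/w4.png")[0:60,150:290],None,fx=5,fy=5,interpolation=cv2.INTER_CUBIC))
cv2.imwrite("pics/w3c.png",cv2.resize(cv2.imread("pics/w3.png")[0:60,150:290],None,fx=5,fy=5,interpolation=cv2.INTER_CUBIC))
E
```

```text
17.4 [0.62281934 0.00447977 0.11709976]
wrist [213.68175583  28.60836763] [ 193    6   42   46 1458] [0.64042009 0.11774155 0.0558    ] 0.06622453328435884 0.05273666375003775
wrist [ 0.62162162 34.        ] [ 0 25  3 18 37] [0.52881034 0.16411004 0.0558    ] -0.054602964884185846 0.049999997933512716
wrist [113.95327103 120.39252336] [106 113  17  16 214] [0.56193992 0.09706432 0.0558    ] 0.0028138180151099567 0.0020832791966057733
wrist [ 21.90059642 201.41451292] [   3  185   39   34 1006] [0.47830484 0.07674148 0.0558    ] -0.06545467389291337 -0.05033101547301238
wrist [220.71635611 200.90786749] [203 184  36  35 966] [0.59855218 0.02405952 0.0558    ] 0.0658259521224321 -0.049874673962895404
side [218.11764706 193.76470588] [215 191   7   6  34] [0.59567059 0.02441247 0.0558    ] 0.06304782966731617 -0.050717401427245304
side [251.925 211.95 ] [249 209   7   7  40] [0.47585217 0.07729303 0.0558    ] -0.06792085653412089 -0.050818625222712965
side [196.35714286 215.4047619 ] [193 213   8   6  42] [0.63595684 0.1234201  0.0558    ] 0.05984586145473018 0.05612472336536354
side [231.         234.82978723] [227 232   9   7  47] [0.51688183 0.17340517 0.0558    ] -0.06927180301814527 0.053676115265276186
scene [289.56 189.92] [287 188   6   5  25] [0.52107586 0.16823668 0.0558    ] -0.06334563852039998 0.05064563684674205
scene [260.2 214.8] [257 212   7   6  30] [0.59982256 0.02075217 0.0558    ] 0.06832551011473287 -0.052385573862550154
scene [288.96666667 217.33333333] [286 215   7   6  30] [0.64369318 0.11438063 0.0558    ] 0.07057734370678252 0.05098680201753815
```

View pics/w4.png

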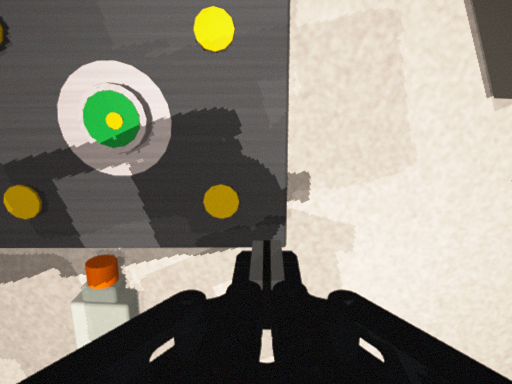

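View pics/w4c.png

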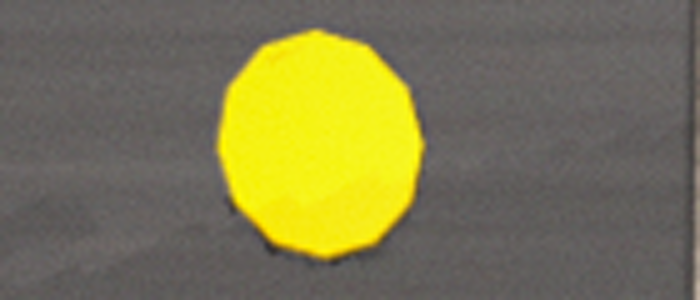

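View pics/w3c.png

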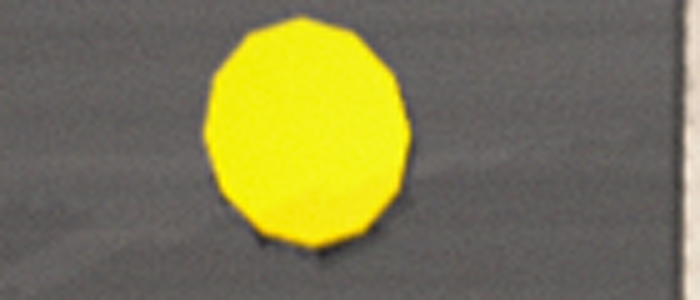

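>>> apply_moves([
  [0,0,0,-1.0,0],
  [0,0,0,-2.5,0],
  [0,0,0,-4,0],
  [0,0,0,-5,0],
  [0,0,0,-5.4,0],
  [0,0,0,-5.4,0],
  [0,0,0,-5.4,0],
])

```text
t: 18.42
tcp_pos: [0.4772, 0.0687, 0.1175]
tool_rot: [0.385, -0.592, 0.593, -0.386]
force: [0.4, 0.4, 0.2]
finger_gap: -0.001
```

```bash
python3 - <<'E'
from h import *
print(tool()[0]["t"],tool()[0]["tcp_pos"])
im=snap("wrist","pics/w5.png"); cal=manip.get_calibration("wrist")
for n,im in (("wrist",im),("side",snap("side","pics/side5.png"))):
  h=cv2.cvtColor(im,cv2.COLOR_BGR2HSV)
  m=((h[...,0]>20)&(h[...,0]<32)&(h[...,1]>150)&(h[...,2]>80)).astype(np.uint8)
  k,l,st,c=cv2.connectedComponentsWithStats(m)
  for i in range(1,k):
    p=onz(n,c[i],0.0558); q=onz(n,c[i],0.051)
    if st[i,4]>6 and np.linalg.norm(p[:2]-C)<.15:
        d=p[:2]-C;e=q[:2]-C; print(n,c[i],st[i], "up",d@EX,d@EY,"flat",e@EX,e@EY)
cv2.imwrite("pics/w5c.png",cv2.resize(cv2.imread("pics/w5.png")[0:240,392:512],None,fx=2.5,fy=2.5,interpolation=cv2.INTER_CUBIC))
E
```

```text
18.425 [0.47719822 0.06873946 0.11748007]
wrist [259.98559267  28.22986248] [ 239    5   43   47 1527] up -0.06671372406968078 0.05230434454293313 flat -0.06679215592321125 0.053073421335352186
wrist [487.17368069  28.65798263] [ 466    6   43   46 1497] up 0.061592701473331284 0.051833403506715385 flat 0.06453068103223393 0.05259140874203808
wrist [380.43127962 120.33649289] [373 112  16  17 211] up 0.006575645322347923 0.0012308923394412734 flat 0.008220205043935726 0.000799261190329228
wrist [261.52178423 201.48443983] [244 184  36  35 964] up -0.06652985097592873 -0.05112581089668548 flat -0.06660396007714116 -0.05278831849247936
wrist [460.18492462 200.58693467] [442 184  37  35 995] up 0.0646744887130551 -0.05081611128596221 flat 0.06768491934493598 -0.052471338019271924
side [218. 194.] [215 192   7   5  31] up 0.06270496432411946 -0.049710189820846754 flat 0.06586110061126418 -0.05304247048997225
side [252.02439024 211.95121951] [249 209   8   7  41] up -0.0681681446401719 -0.050987427828471765 flat -0.06573240020894457 -0.05432673906228738
side [196.35714286 215.4047619 ] [193 213   8   6  42] up 0.05984586145473018 0.05612472336536354 flat 0.06298625979204979 0.05337501164515697
side [231.17777778 234.84444444] [228 232   8   7  45] up -0.069718634180727 0.05342411998238908 flat -0.06729142442898085 0.050659542773782686
```

View pics/w5.png

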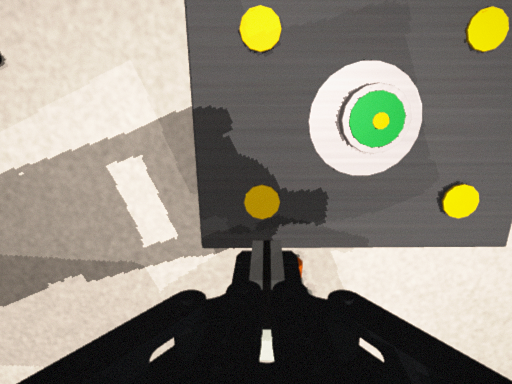

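View pics/w5c.png

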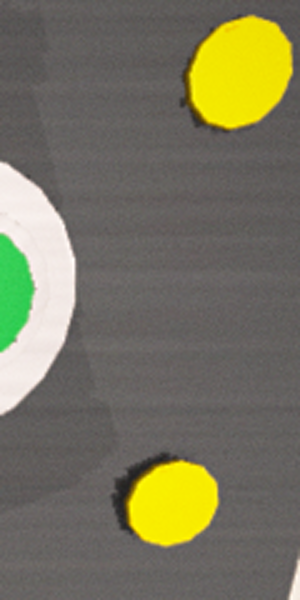

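>>> apply_moves([
  [0,0,-0.8,0,0],
  [0,0,-1.5,0,0],
  [0,0,-1.5,0,0],
])

```text
t: 18.9
tcp_pos: [0.4771, 0.0686, 0.1635]
tool_rot: [0.384, -0.592, 0.594, -0.387]
force: [0.9, 0.1, 0.3]
finger_gap: -0.001
```

```bash
python3 - <<'E'
from h import *
im=snap("side","pics/side6.png"); s=manip.sense(); print(s["t"],s["force"])
h=cv2.cvtColor(im,cv2.COLOR_BGR2HSV)
m=((h[...,0]>20)&(h[...,0]<32)&(h[...,1]>150)&(h[...,2]>80)).astype(np.uint8)
k,l,st,c=cv2.connectedComponentsWithStats(m)
print([c[i].round(2) for i in range(1,k) if st[i,4]>6 and 165<c[i][0]<305 and 170<c[i][1]<300])
manip.sign_off()
E
```

```text
18.95 [ 0.60894759 -0.25034642  0.23932929]
[array([218.  , 193.91]), array([252.  , 211.82]), array([196.41, 215.41]), array([231.09, 234.83])]
the job is handed in; nothing more can be done
```

View pics/side6.png

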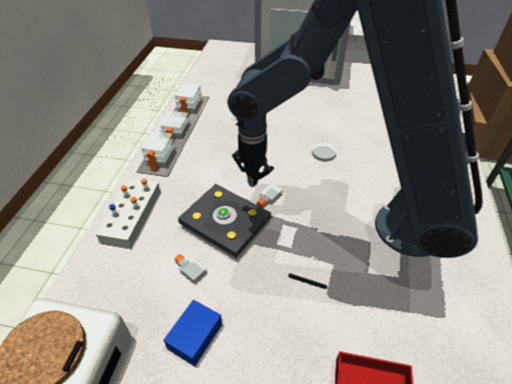

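The rocking corner's shim is pressed down, the arm is clear of everything, and the job was handed in at about 19 s. My final checks fit the shim lying flat, though only one of the three camera measurements shows it fully down.

- **Finding the corner:** I pressed three bare corners with the closed fingers.
  - The first two, on the robot's near right side, were solid: less than 0.5 mm of give at 6–16 N.
  - The third, the one farthest from the robot (around x 0.68, y 0.13), sank about 5 mm at roughly 4 N. I did not press the fourth.
- **Pressing the shim:** I pressed that corner's shim down until it stopped firmly, with the fingertips at 0.0506 m and about 12 N.
- **A check that backfired:** I then pressed the bare corner again to test it. It still sank about 3.5 mm, and the pictures afterwards showed the shim almost fully up, so my test had probably pushed it back. I pressed the shim flat a second time to the same firm stop, lifted straight up and did not test the corner again.
- **Final checks:**
  - **Shim:** the wrist camera put it about 5 mm down (4.8 mm is flat) and the side camera about 4.3 mm, each good to about 0.4 mm. The scene camera read about 3.5 mm, from a shift of less than one pixel.
  - **Other three shims:** they have not moved in the side camera.
  - **Level, flasks and other objects:** in the last picture, those in view stand where they did.
  - **Not checked:** I did not measure the plate's tilt directly. Nor did I confirm that the corner no longer rocks, because that test could have lifted the shim again.

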